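# Hang the flashlight on the fold-away peg

## Robot

A 6-joint arm with a two-finger parallel gripper is mounted at the origin on the work surface. World frame = base frame: x ahead of the robot, y to its left, z up, the work surface at z = 0. Lengths are in m, angles in rad, forces in N, time in s.
With the tool pointing down it reaches from about 0.3 to 0.775 m from the base axis. Payload 14.6 kg.
Tool frame: the origin (TCP) lies on the centre line of the jaws, within the pads' length; the fingertips stand 25 mm ahead of it and the grasp point (between the pads) lies 6 mm ahead of it (ctrl.tip_reach is the distance from the TCP to the fingertips, in m); z points along the fingers, y is the line along which they close (so a half turn about z gives the same grasp; the last joint's range is limited). The gripper opens to 94 mm and grips with 3 to 60 N. Pads are 16 mm wide; open, the fingers measure 119 mm over their backs; the gripper's body (75 mm by 177 mm) begins 78 mm behind the grasp point.
Start: joints at [-1.267, 0.3, 1.521, -0, 1.321, -0.067], TCP at [0.199, -0.513, 0.23] pointing down, gripper open.
Joint ranges: [-3.03, 3.03], [-0.79, 2.21], [0.23, 2.52], [-1.04, 4.18], [0, 3.07], [-2.55, 2.55]. Speed limits (rad/s): [2.22, 2.22, 2.57, 3.14, 3.14, 3.14].

## Interface

Orientations are given as [roll, pitch, yaw] about the fixed x, y, z axes, in that order (R = Rz(yaw) Ry(pitch) Rx(roll)).
In Python, from station import ctrl gives the robot as it stands. The module is installed in compiled form; this text tells all that it offers.
- The arm moves only by the tool apply_moves, never from a script. Its argument "deltas" is a list of rows, each a list of 7 numbers: the closure in counts, from 0 (fully open) to 255 (shut), then the shift along the world's x, y, z in cm, then the turn, a rotation vector about the world's x, y, z in rad. In form: [[jaw, tx, ty, tz, ax, ay, az], ...]. A call has 1 to 10 rows; each row shifts and turns the commanded pose from where the row before left it; what a row does not reach is not made up. A row lasts 1/10 s, in which the tool goes at most 50 mm and 8.59 degrees, less where a joint would pass 70% of its speed; a pose out of reach is approached as far as the arm can. A call with a gripper value outside its range is refused whole. The fingers move at their own pace and stop on an object; "grip_force" is the grip in N (left out, the last holds). Time passes only in rows, so rows that do not move let the fingers close. It gives the time, the measured TCP pose, the force, the opening and the grip force at its end, in the units of the state.
- ctrl.get_obs(): the state, without advancing time (a new reading comes with each control period).
- ctrl.camera(name): name is "side" or "top" or "wrist"; returns a dict with "img" (420x560x3 uint8, red, green, blue), "K" (3x3 intrinsics, pixels), "pose" (4x4, takes a point from camera to world coordinates); the wrist camera has in their place "hand_eye" (4x4, takes a point from camera to tool coordinates, whose origin is the TCP and whose axes are the flange's). Camera axes: x right, y up, looking along -z (the intrinsics and any distortion apply to the point x, -y, -z); pixel columns grow to the right and rows downward; lengths in m; the calibration is good to about 2 mm. The wrist camera is an equidistant fisheye: a pixel r from the principal point sees the ray r / f radians off the axis. A picture is of the moment at which its call begins: read the wrist's pose just before it. There is no depth.
- ctrl.hand_in(): hands the job in; it is judged then, once.
The state is a dict: "time_s": time; "qpos": joint angles; "joint_vel": joint speeds; "tau": joint torques, N m; "ee_pos": TCP position; "eef_rot": TCP orientation; "force": force on the tool from outside, world axes, zero at the start; "moment": the same for the moment, N m; "grip_width": finger opening in m; "grip_force": force on a finger pad.
Only numpy, scipy, OpenCV 4.12 (cv2) and the standard library are available. Lean on these libraries where they do the work, as an engineer would, in place of code of your own. Each camera call takes 0.05 s, during which the arm holds its last target. There are 200 camera calls.

## Task

Tip the folded brass peg of the oak hook board out to its stop, then hang the silver flashlight on it by its steel ring, well down the peg, and let go so that it hangs free. Leave the key tag hanging on its own peg, and do not shift the glass doorknob or the blue bike light.

Things in the scene. Friction and masses are not known exactly. Their poses are not given: they have to be found in the camera images.
- rack: Oak hook board on the bench, 270 wide, 20 thick, top edge 235 high; foot 18 thick, 45 deep in front. Origin: on the bench, middle of the board's front face; x into the board, y along it, z up. Two brass pegs pivot 10 before the front face, 200 high: the free folded one at y = -55; one at y = +55 is out for good at 45 degrees and carries the key tag.
- peg (a joint): Free peg's hinge angle: 0 folded upright along the board, 0.785 fully out at its stop, slanting 45 degrees up and away from the board's front (to the rack's -x). Stays where left; 0.06 N m of friction, about 1 N at the tip. Folded, its tip stands 42 above the board's top edge: a fingertip fits behind it, over the board, to draw it out.
- peg_root (a point): Pivot of the free peg, on its centre line. Turns with the peg: z points along the peg to its tip, y along the board. The peg is a round bar 11 in diameter, clear of its bracket from 15 beyond this point up to the tip.
- peg_tip (a point): The very end of the free peg, 77.5 from peg_root along its z axis; the end is a ball 15 in diameter.
- flash_mid (a point): Middle of the silver flashlight (0.2 kg), on its centre line, 19 above the bench; grip here: round body 29 in diameter from 34 headward to 56 tailward. x points to the tail with its ring, z up through the black toggle switch (14 to 32 headward, up to 27 above the line). Hexagonal head (ends 75 off) and black tail cap (72 off), 38 across flats.
- flash_ring (a point): Centre of the steel hanging ring fixed rigidly to the flashlight's tail, 88 from flash_mid along x. Hole 32 in diameter, wire 4 thick; the ring lies in the x-y plane of this frame, so z is the axis of the hole.
- tag_ring (a point): Centre of the 26 wide (inside) wire ring of the oak key tag that hangs on the other peg; the tag is 36 wide, 8 thick and reaches 74 below this point.
- knob_mid (a point): Spare doorknob of clear glass on a brass rose, standing on the bench, 56 in diameter and 55 high; its centre, half-way up. z is its upright axis.
- bike_mid (a point): Blue plastic bike light standing on the bench, 46 by 44 and 36 high; its centre, half-way up.
Things that resemble listed ones, but are neither listed nor needed, are in the scene too. Of the things like the part that bears flash_mid, leave any that is purple; of the rest the larger one is meant. Of the things that look like the part that bears knob_mid, take the one that is nearest to the robot's base at the start.

How it is judged:
By the outcome, as a careful person would: the job done as asked, in the order asked, and still so for the second after the job is handed in, with the robot touching nothing.
It also fails if it takes over 64 s, if anything falls off the work surface, if the arm or the gripper's body presses on something with over 40 N, if the wrist force passes 120 N, or if a joint passes its speed limit or range.

## Working session

There is one attempt and no reset: what is moved stays moved. The work goes in short steps, Python scripts to look and compute and a tool call to move; the robot and the scene stay as the last step left them, time stands still between calls to the robot, and variables do not carry over. Pictures are saved under pics/ and viewed, at most 10 in all, crops included, and the job is handed in when it is done.

Besides the shell and the picture viewer there is one more tool, called after "Call:" in YAML: its name, and indented under it one key for each argument. apply_moves: Moves the arm, as the interface text tells. Its arguments: {"type":"object","properties":{"deltas":{"type":"array"},"grip_force":{"type":"number"}},"required":["deltas"]}

```bash
mkdir -p pics
python3 - <<'E'
from station import ctrl
import cv2,numpy as np
o=ctrl.get_obs();print({k:np.round(v,3) for k,v in o.items()}, ctrl.tip_reach)
for n in ["side","top"]:
    c=ctrl.camera(n);cv2.imwrite(f"pics/{n}0.png",cv2.resize(c["img"][:,:,::-1],(800,600),interpolation=cv2.INTER_CUBIC))
    cv2.imwrite(f"pics/raw_{n}0.png",c["img"][:,:,::-1])
    np.savez(f"{n}.npz",K=c["K"],pose=c["pose"]);print(n,c["K"],c["pose"].round(4),[k for k in c])
E
```

```text
{'time_s': np.float64(0.0), 'qpos': array([-1.267,  0.3  ,  1.522, -0.   ,  1.321, -0.067]), 'joint_vel': array([ 0.001, -0.003, -0.002, -0.001,  0.001,  0.001]), 'tau': array([-0.0000e+00, -5.3181e+01, -3.5274e+01,  7.1000e-02,  2.4000e-02,
       -0.0000e+00]), 'ee_pos': array([ 0.199, -0.512,  0.23 ]), 'eef_rot': array([-3.14 , -0.   ,  0.371]), 'force': array([-0.367, -0.418,  0.768]), 'moment': array([ 0.022, -0.013,  0.07 ]), 'grip_force': np.float64(0.0), 'grip_width': np.float64(0.094)} 0.025
side [[436.81751894   0.         274.55756276]
 [  0.         436.81751894 200.03319461]
 [  0.           0.           1.        ]] [[-0.9015  0.2075 -0.3797  0.1863]
 [-0.4323 -0.4706  0.7692  0.6237]
 [-0.0191  0.8576  0.514   0.6786]
 [ 0.      0.      0.      1.    ]] ['img', 'K', 'pose']
top [[432.70513929   0.         280.85297837]
 [  0.         432.70513929 200.63702434]
 [  0.           0.           1.        ]] [[ 0.0148  0.9941 -0.1075  0.4496]
 [-0.9996  0.0172  0.0212 -0.0861]
 [ 0.0229  0.1072  0.994   1.0541]
 [ 0.      0.      0.      1.    ]] ['img', 'K', 'pose']
```

View pics/side0.png

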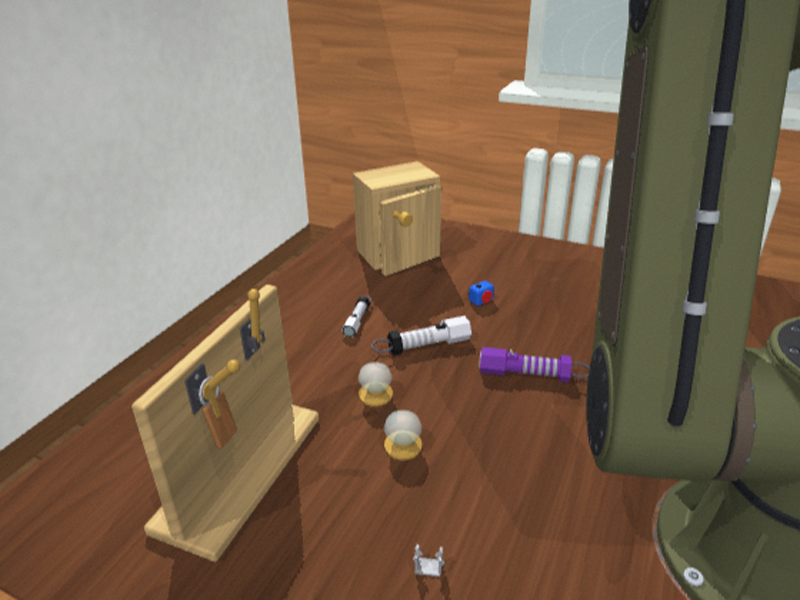

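View pics/top0.png

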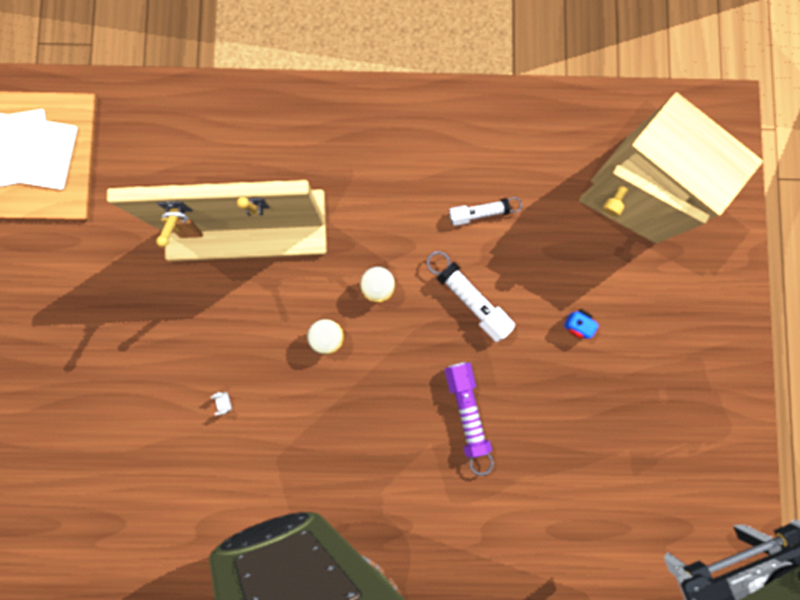

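Run:
```python
import cv2,numpy as np
t=cv2.imread("pics/raw_top0.png");s=cv2.imread("pics/raw_side0.png")
f=lambda im,x,y,w,h,k:cv2.resize(im[y:y+h,x:x+w],None,fx=k,fy=k,interpolation=cv2.INTER_CUBIC)
a=f(t,70,115,170,75,4); b=f(t,290,170,80,75,4)
c=np.zeros((600,800,3),np.uint8); c[:300,:680]=a; c[300:600,:320]=b
c[300:600,330:730]=f(s,255,210,100,75,4)
cv2.imwrite("pics/crop1.png",c)
cv2.imwrite("pics/crop2.png",f(s,90,190,150,200,3))
```

```text
(no output)
```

View pics/crop1.png

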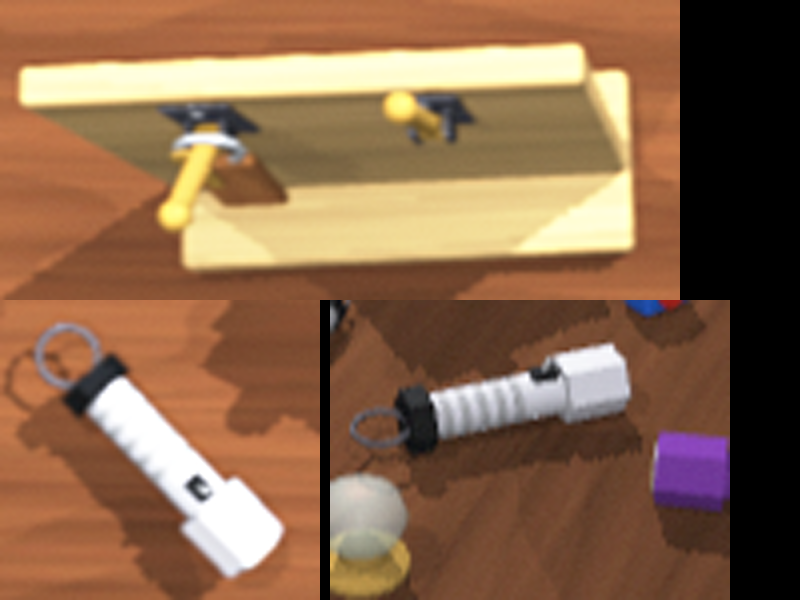

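View pics/crop2.png

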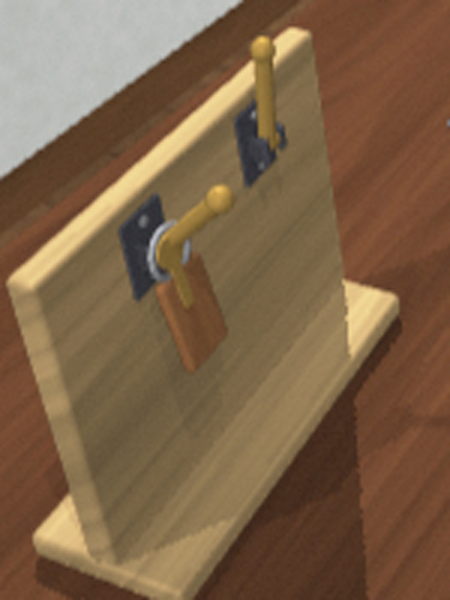

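```bash
cat > h.py <<'E'
import numpy as np
from scipy.optimize import least_squares
cams={n:np.load(n+".npz") for n in("side","top")}
def proj(n,P):
    c=cams[n];P=np.atleast_2d(P);q=(P-c["pose"][:3,3])@c["pose"][:3,:3]
    K=c["K"];return np.c_[K[0,2]+K[0,0]*q[:,0]/-q[:,2],K[1,2]+K[1,1]*-q[:,1]/-q[:,2]]
def pix(n,uv,z):
    c=cams[n];K=c["K"];d=c["pose"][:3,:3]@np.array([(uv[0]-K[0,2])/K[0,0],-(uv[1]-K[1,2])/K[1,1],-1]);o=c["pose"][:3,3]
    return o+d*(z-o[2])/d[2]
def rack(p,L):
    L=np.atleast_2d(L);c,s=np.cos(p[2]),np.sin(p[2]);return L@np.array([[c,s,0],[-s,c,0],[0,0,1]])+[p[0],p[1],0]
E
python3 - <<'E'
from h import *
T=lambda u,v:(70+u/4,115+v/4); S=lambda u,v:(90+u/3,190+v/3)
top=[((0,.135,.235),T(22,105)),((0,-.135,.235),T(583,83)),((.02,.135,.235),T(22,68)),((.02,-.135,.235),T(582,45)),((-.045,.135,.018),T(186,268)),((-.045,-.135,.018),T(633,250)),((-.01,-.055,.27),T(401,107)),((-.0595,.055,.2495),T(173,213))]
side=[((0,.135,.235),S(20,287)),((0,-.135,.235),S(302,40)),((-.045,.135,.018),S(185,597)),((-.045,-.135,.018),S(398,308)),((-.01,-.055,.27),S(262,48)),((-.0595,.055,.2495),S(220,198))]
def res(p,flat=True):
    r=[(proj(n,rack(p,[a for a,_ in l]))-[b for _,b in l]) for n,l in(("top",top),("side",side))]
    r=np.vstack(r);return r.ravel() if flat else r
f=least_squares(res,[.6,.1,0],loss="soft_l1");print(f.x.round(4));print(res(f.x,0).round(1))
p=f.x
print("root,tip",rack(p,[(-.01,-.055,.2),(-.01,-.055,.2775),(-.01-.0548,-.055,.2548)]).round(4))
F=lambda u,v:(290+u/4,170+(v-300)/4);G=lambda u,v:(255+(u-330)/4,210+(v-300)/4)
r1=pix("top",F(67,356),.019);r2=pix("side",G(380,427),.019);h=pix("top",F(257,553),.025)
print("ring",r1.round(4),r2.round(4),"head",h.round(4),np.linalg.norm((h-r1)[:2]))
d=(r1-h)[:2];d/=np.linalg.norm(d);print("yaw",np.arctan2(d[1],d[0]),"mid",((r1+r2)[:2]/2-.088*d), (h[:2]+.075*d))
Z=lambda u,v:(u*.7,v*.7)
for n,q,z in[("knob near rack",(378,284),.045),("knob2",(325,337),.045),("bike",(582,324),.03),("purple",(470,420),.02)]:print(n,pix("top",Z(*q),z).round(3))
E
```

```text
[0.6526 0.1581 0.0597]
[[-1.1  0.5]
 [ 0.3  0.6]
 [-1.1 -0.5]
 [ 0.2  0. ]
 [-1.4  0. ]
 [-0.4 -0. ]
 [-0.1 -3.3]
 [ 0.7  1.1]
 [ 3.8  0.6]
 [ 3.7 -3.6]
 [-2.3 -1.1]
 [ 0.4 -5.1]
 [-3.6 -0.5]
 [-0.2  0.3]]
root,tip [[0.6459 0.1026 0.2   ]
 [0.6459 0.1026 0.2775]
 [0.5912 0.0993 0.2548]]
ring [ 0.6031 -0.1702  0.019 ] [ 0.601  -0.1706  0.019 ] head [ 0.4858 -0.2841  0.025 ] 0.1635037597139694
yaw 0.7702834000408678 mid [ 0.53891281 -0.23171627] [ 0.53960744 -0.23187402]
knob near rack [ 0.562 -0.069  0.045]
knob2 [0.474 0.015 0.045]
bike [ 0.503 -0.41   0.03 ]
purple [ 0.342 -0.225  0.02 ]
```

Run:
```python
from h import *
T=lambda u,v:(70+u/4,115+v/4); S=lambda u,v:(90+u/3,190+v/3)
top=[((0,.135,.235),T(22,105)),((0,-.135,.235),T(583,83)),((.02,.135,.235),T(22,68)),((.02,-.135,.235),T(582,45)),((-.045,.135,.018),T(186,268)),((-.045,-.135,.018),T(633,250)),((-.0595,.055,.2495),T(173,213))]
side=[((0,.135,.235),S(40,290)),((-.0595,.055,.2495),S(220,198))]
r=lambda p:np.vstack([(proj(n,rack(p,[a for a,_ in l]))-[b for _,b in l]) for n,l in(("top",top),("side",side))])
f=least_squares(lambda p:r(p).ravel(),[.6,.1,0],loss="soft_l1");p=f.x;print(p.round(4),r(p).round(1).tolist())
g=least_squares(lambda X:np.r_[proj("top",X)[0]-T(401,107),proj("side",X)[0]-S(262,48)],[.64,.1,.27]);b=g.x
print("ball",b.round(4),g.fun.round(1),"nominal",rack(p,(-.01,-.055,.27)).round(4),"root",rack(p,(-.01,-.055,.2)).round(4))
```

```text
[0.6528 0.1573 0.0629] [[-0.7, 0.6], [0.7, 0.3], [-0.7, -0.3], [0.6, -0.3], [-1.0, 0.1], [0.0, -0.3], [1.3, 1.1], [-2.3, -0.7], [0.2, -0.0]]
ball [0.6392 0.1019 0.2703] [ 0.2  0.3 -0.3 -0.1] nominal [[0.6463 0.1018 0.27  ]] root [[0.6463 0.1018 0.2   ]]
```

Call:
apply_moves:
  deltas:
    - [255,4,5,1.5,0,0,-0.03]
    - [255,4,5,1.5,0,0,-0.03]
    - [255,4,5,1.5,0,0,-0.03]
    - [255,4,5,1.5,0,0,-0.03]
    - [255,4,5,1.5,0,0,-0.03]
    - [255,4,5,1.5,0,0,-0.03]
    - [255,4,5,1.5,0,0,-0.03]
    - [255,4,5,1.5,0,0,-0.03]
    - [255,4,5,1,0,0,-0.03]
    - [255,3,5,0,0,0,-0.03]

```text
time_s: 1.1
ee_pos: [0.5004, -0.1254, 0.3302]
eef_rot: [3.141, -0.001, 0.069]
force: [0.6, -0.8, 0.4]
grip_width: 0.0175
grip_force: 0.0
```

Call:
apply_moves:
  deltas:
    - [255,2.5,3,0.5,0,0,0]
    - [255,2.5,3,0.5,0,0,0]
    - [255,2.5,3,0.5,0,0,0]
    - [255,2.5,3,0.5,0,0,0]
    - [255,2.5,3,0.5,0,0,0]
    - [255,2.5,3,0.5,0,0,0]
    - [255,2.5,3,0,0,0,0]
    - [255,0,1.7,0,0,0,0]
    - [255,0,0,0,0,0,0]

```text
time_s: 2.0
ee_pos: [0.674, 0.1019, 0.3581]
eef_rot: [-3.141, 0.002, 0.073]
force: [-0.4, -0.8, -0.5]
grip_width: 0.0005
grip_force: 0.0
```

Call:
apply_moves:
  deltas:
    - [255,0,0,-2,0,0,0]
    - [255,0,0,-2,0,0,0]
    - [255,0,0,-2,0,0,0]
    - [255,0,0,-1.3,0,0,0]
    - [255,0,0,-0.7,0,0,0]
    - [255,0,0,0,0,0,0]

```text
time_s: 2.6
ee_pos: [0.6739, 0.0994, 0.2792]
eef_rot: [3.142, 0.001, 0.07]
force: [-0.3, -0.4, -0.4]
grip_width: 0.0003
grip_force: 0.0
```

Run:
```python
from station import ctrl
import cv2,numpy as np
c=ctrl.camera("side")["img"][:,:,::-1];t=ctrl.camera("top")["img"][:,:,::-1]
f=lambda im,x,y,w,h,k:cv2.resize(im[y:y+h,x:x+w],None,fx=k,fy=k,interpolation=cv2.INTER_CUBIC)
cv2.imwrite("pics/p1.png",np.hstack([f(c,110,160,130,150,3),f(t,110,90,130,150,3)]))
```

```text
(no output)
```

View pics/p1.png

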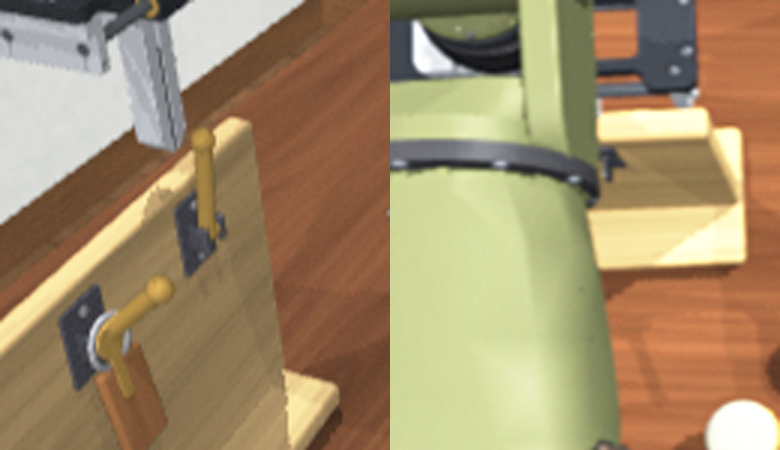

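Call:
apply_moves:
  deltas:
    - [255,-0.8,-0.05,0,0,0,0]
    - [255,-0.8,-0.05,0,0,0,0]
    - [255,-0.7,-0.05,0,0,0,0]
    - [255,-0.7,-0.05,0,0,0,0]
    - [255,-0.7,-0.05,-0.3,0,0,0]
    - [255,-0.7,-0.05,-0.4,0,0,0]
    - [255,-0.6,-0.05,-0.4,0,0,0]
    - [255,-0.3,0,0,0,0,0]

```text
time_s: 3.5
ee_pos: [0.6207, 0.0963, 0.2682]
eef_rot: [3.141, 0.0, 0.071]
force: [1.1, -0.6, 0.3]
grip_width: 0.0006
grip_force: 0.5
```

Call:
apply_moves:
  deltas:
    - [255,-0.2,0,0,0,0,0]
    - [255,-0.2,0,0,0,0,0]
    - [255,0,0,0,0,0,0]

```text
time_s: 3.8
ee_pos: [0.6175, 0.0963, 0.269]
eef_rot: [3.141, -0.002, 0.071]
force: [2.5, -1.5, 2.6]
grip_width: 0.0005
grip_force: 2.2
```

Call:
apply_moves:
  deltas:
    - [255,-0.2,0,0,0,0,0]
    - [255,0,0,0,0,0,0]

```text
time_s: 4.0
ee_pos: [0.6161, 0.096, 0.2694]
eef_rot: [3.141, -0.004, 0.07]
force: [8.0, -4.2, 3.9]
grip_width: 0.0008
grip_force: 4.6
```

Call:
apply_moves:
  deltas:
    - [255,0.2,0,2,0,0,0]
    - [255,0,0,3,0,0,0]
    - [255,0,0,3,0,0,0]
    - [128,0,-3,0,0,0,0.1]
    - [0,0,-3,0,0,0,0.1]
    - [0,0,-3,0,0,0,0.1]
    - [0,0,-3,0,0,0,0.1]
    - [0,0,-3,0,0,0,0.1]
    - [0,0,-3,0,0,0,0.1]
    - [0,0,-3,0,0,0,0.1]

```text
time_s: 5.0
ee_pos: [0.6169, -0.1146, 0.3482]
eef_rot: [-3.141, 0.0, 0.775]
force: [0.2, 0.1, 0.4]
grip_width: 0.0526
grip_force: 0.0
```

Call:
apply_moves:
  deltas:
    - [0,0,-2,-3,-0.084,0.086,0]
    - [0,0,-2,-3,-0.084,0.086,0]
    - [0,0,-2,-3,-0.084,0.086,0]
    - [0,0,0,-3,-0.084,0.086,0]
    - [0,0,0,0,-0.082,0.087,0]
    - [0,0,0,0,0,0,0]

```text
time_s: 5.6
ee_pos: [0.6173, -0.172, 0.2252]
eef_rot: [-3.135, 0.605, 0.777]
force: [-0.6, 1.3, -0.9]
grip_width: 0.0937
grip_force: 0.0
```

```bash
cat > st.py <<'E'
from station import ctrl
import numpy as np
from scipy.spatial.transform import Rotation as R
def st():
    o=ctrl.get_obs();r=R.from_euler("xyz",o["eef_rot"]);print("t",o["time_s"].round(2),"p",o["ee_pos"].round(4),"q",o["qpos"].round(2),"tx",r.as_matrix()[:,0].round(3),"tz",r.as_matrix()[:,2].round(3));return o["ee_pos"],r
E
python3 - <<'E'
from st import *
import cv2
p,r=st()
psi=.77;d=np.array([np.cos(psi),np.sin(psi),0]);a=.6;tz=-np.sin(a)*d+[0,0,-np.cos(a)]
tx=np.cos(a)*d+[0,0,-np.sin(a)];goal=R.from_matrix(np.c_[tx,np.cross(tz,tx),tz])
mid=np.array([.539,-.2318,.019])
print("rot",(goal*r.inv()).as_rotvec().round(3),"to pre",(100*(mid-.134*tz-p)).round(2),"final leg",(12*tz).round(2))
w=ctrl.camera("wrist");cv2.imwrite("pics/w1.png",w["img"][:,:,::-1]);c=ctrl.camera("side");cv2.imwrite("pics/s1raw.png",c["img"][:,:,::-1])
i=c["img"][:,:,::-1]
z=np.zeros((420,800,3),np.uint8);z[:,:560]=w["img"][:,:,::-1]
z[:360,560:]=cv2.resize(i[190:310,120:200],(240,360),interpolation=cv2.INTER_CUBIC)
cv2.imwrite("pics/p2.png",z)
E
```

```text
Traceback (most recent call last):
  File "st.py", line 5, in st
    o=ctrl.get_obs();r=R.from_euler("xyz",o["eef_rot"]);print("t",o["time_s"].round(2),"p",o["ee_pos"].round(4),"q",o["qpos"].round(2),"tx",r.as_matrix()[:,0].round(3),"tz",r.as_matrix()[:,2].round(3));return o["ee_pos"],r
                                                                  ^^^^^^^^^^^^^^^^^
AttributeError: 'float' object has no attribute 'round'
```

```bash
sed -i 's/o\["time_s"\].round(2)/round(o["time_s"],2)/' st.py
python3 - <<'E'
from st import *
import cv2
p,r=st()
psi=.77;d=np.array([np.cos(psi),np.sin(psi),0]);a=.6;tz=-np.sin(a)*d+[0,0,-np.cos(a)]
tx=np.cos(a)*d+[0,0,-np.sin(a)];goal=R.from_matrix(np.c_[tx,np.cross(tz,tx),tz])
mid=np.array([.539,-.2318,.019])
print("rot",(goal*r.inv()).as_rotvec().round(3),"to pre",(100*(mid-.134*tz-p)).round(2),"final leg",(12*tz).round(2))
w=ctrl.camera("wrist");cv2.imwrite("pics/w1.png",w["img"][:,:,::-1]);c=ctrl.camera("side");cv2.imwrite("pics/s1raw.png",c["img"][:,:,::-1])
# predicted wrist pixel of ring & head points
H=w["hand_eye"];K=w["K"]
def wp(P):
    t=r.inv().apply(np.array(P)-p);q=np.linalg.inv(H)@np.r_[t,1];v=np.array([q[0],-q[1],-q[2]]);th=np.arctan2(np.hypot(v[0],v[1]),v[2]);e=v[:2]/np.hypot(v[0],v[1]);return (K[:2,2]+K[0,0]*th*e).round(0)
for n,s in(("ring",.088),("mid",0),("head",-.075)):print(n,wp(mid+s*d))
i=c["img"][:,:,::-1]
z=np.zeros((420,800,3),np.uint8);z[:,:560]=w["img"][:,:,::-1]
z[:360,560:]=cv2.resize(i[190:310,120:200],(240,360),interpolation=cv2.INTER_CUBIC)
cv2.imwrite("pics/p2.png",z)
E
```

```text
t 5.6 p [ 0.6173 -0.172   0.2252] q [-0.15  0.74  0.99 -0.48  1.79  0.62] tx [ 0.586  0.576 -0.569] tz [-0.411 -0.394 -0.822]
rot [-0.    -0.008 -0.003] to pre [-2.4  -0.71 -9.56] final leg [-4.86 -4.72 -9.9 ]
ring [271.  89.]
mid [272. 156.]
head [273. 199.]
```

View pics/p2.png

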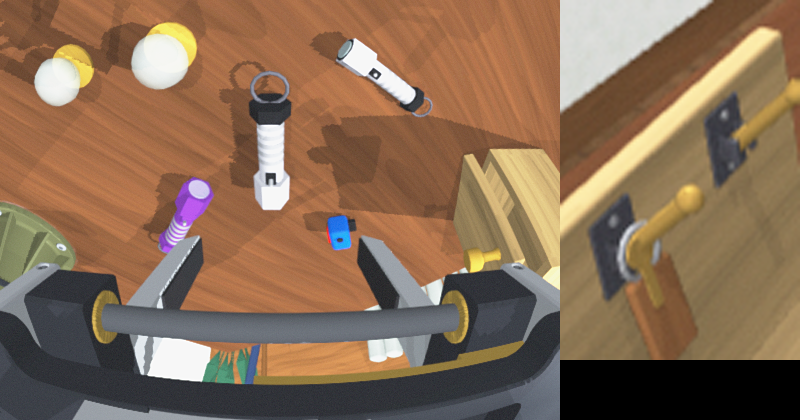

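Call:
apply_moves:
  deltas:
    - [0,-0.8,-0.3,-3.2,0,0,0]
    - [0,-0.8,-0.2,-3.2,0,0,0]
    - [0,-0.8,-0.2,-3.2,0,0,0]
    - [0,-0.8,-0.8,-1.7,0,0,0]
    - [0,-0.8,-0.8,-1.7,0,0,0]
    - [0,-0.8,-0.8,-1.7,0,0,0]
    - [0,-0.8,-0.8,-1.7,0,0,0]
    - [0,-0.8,-0.8,-1.5,0,0,0]
    - [0,-0.8,-0.7,-1.2,0,0,0]
    - [0,0,0,0,0,0,0]

```text
time_s: 6.7
ee_pos: [0.5443, -0.2286, 0.0377]
eef_rot: [-3.141, 0.598, 0.768]
force: [0.6, -0.5, -0.8]
grip_width: 0.094
grip_force: 0.0
```

Run:
```python
from st import *
p,r=st()
psi=.77;d=np.array([np.cos(psi),np.sin(psi),0]);tz=r.as_matrix()[:,2]
mid=np.array([.539,-.2318,.019]);print((100*(mid-.014*tz-p)).round(2), ctrl.get_obs()["force"])
```

```text
t 6.7 p [ 0.5443 -0.2286  0.0377] q [-0.26  0.8   1.35 -0.51  1.36  0.75] tx [ 0.594  0.575 -0.563] tz [-0.405 -0.391 -0.827]
[ 0.04  0.23 -0.71] [ 0.57959204 -0.46746088 -0.82928177]
```

Call:
apply_moves:
  deltas:
    - [0,0,0.2,-0.7,0,0,0]
    - [0,0,0,0,0,0,0]
    - [255,0,0,0,0,0,0]
    - [255,0,0,0,0,0,0]
    - [255,0,0,0,0,0,0]
    - [255,0,0,0,0,0,0]
    - [255,0,0,0,0,0,0]
    - [255,0,0,0,0,0,0]
    - [255,0,0,0,0,0,0]
  grip_force: 30

```text
time_s: 7.6
ee_pos: [0.5452, -0.2255, 0.0304]
eef_rot: [-3.141, 0.6, 0.772]
force: [0.2, -0.7, 0.1]
grip_width: 0.0408
grip_force: 0.0
```

Call:
apply_moves:
  deltas:
    - [255,0,0,0,0,0,0]
    - [255,0,0,0,0,0,0]
    - [255,0,0,0,0,0,0]
    - [255,0,0,0,0,0,0]

```text
time_s: 8.0
ee_pos: [0.5452, -0.2255, 0.0304]
eef_rot: [-3.141, 0.6, 0.772]
force: [0.0, 0.3, -0.2]
grip_width: 0.0286
grip_force: 30.0
```

Call:
apply_moves:
  deltas:
    - [255,0,0,1,0,0,0]
    - [255,0,0,3,0,0,0]
    - [255,0,0,3,0,0,0]
    - [255,-0.5,0,3,0,0,0]
    - [255,-0.5,0,3,0,0,-0.1]
    - [255,-0.5,0,3,0,0,-0.1]
    - [255,-0.5,0,3,0,0,-0.1]
    - [255,-0.5,0,3,0,0,-0.1]
    - [255,-0.5,0,3,0,0,-0.1]
    - [255,-0.5,0,2,0,0,-0.1]

```text
time_s: 9.0
ee_pos: [0.51, -0.2254, 0.3033]
eef_rot: [3.141, 0.598, 0.167]
force: [0.2, -0.1, -1.4]
grip_width: 0.0284
grip_force: 30.0
```

Call:
apply_moves:
  deltas:
    - [255,0,1,0,0,0,-0.1]
    - [255,0,1,0,0.008,-0.12,0]
    - [255,0,1,0,0.008,-0.12,0]
    - [255,0,1,0,0.008,-0.12,0]
    - [255,0,1,0,0.008,-0.12,0]
    - [255,0,1,0,0.008,-0.12,0]
    - [255,0,1,0,0.008,-0.12,0]
    - [255,0,1,0,0.008,-0.12,0]
    - [255,0,1,0,0.008,-0.12,0]
    - [255,0,1,0,0.008,-0.12,0]

```text
time_s: 10.0
ee_pos: [0.5098, -0.1252, 0.3015]
eef_rot: [3.136, -0.488, 0.072]
force: [0.5, 0.9, -1.4]
grip_width: 0.0279
grip_force: 30.0
```

```bash
cat > plan.py <<'E'
from st import *
psi=.063;rx=np.array([np.cos(psi),np.sin(psi),0])
root=np.array([.6463,.1018,.2]);u=np.array([-.7071*rx[0],-.7071*rx[1],.7071])
# ring in tool frame, from the grasp
pg=np.array([.5452,-.2255,.0304]);rg=R.from_euler("xyz",[-3.141,.6,.772])
ring_t=rg.inv().apply(np.array([.602,-.1704,.019])-pg);ring_t[1]=0
def goal(tilt,s,drop=0.):   # flash tail tilted to the board by tilt, ring centre s along peg
    b=np.pi/2-tilt-.6   # tool tilt forward... angle of tool z above straight down
    th=b
    tz=np.sin(th)*rx-[0,0,np.cos(th)];tx=np.cos(th)*rx+[0,0,np.sin(th)]
    r=R.from_matrix(np.c_[tx,np.cross(tz,tx),tz])
    return root+s*u-[0,0,drop]-r.apply(ring_t),r
def show(tilt,s,drop=0.):
    p,r=st();g,rr=goal(tilt,s,drop)
    print("ring now",(p+r.apply(ring_t)).round(4),"target TCP",g.round(4),"d cm",(100*(g-p)).round(2),"rot",(rr*r.inv()).as_rotvec().round(3))
E
python3 -c "
from plan import *
print(ring_t);show(.35,.115)"
```

```text
[ 0.07174924  0.         -0.03527381]
t 10.0 p [ 0.5098 -0.1252  0.3015] q [-0.41 -0.04  1.8   0.26  0.95  0.98] tx [0.881 0.063 0.469] tz [ 0.468  0.028 -0.883]
ring now [ 0.5565 -0.1216  0.3663] target TCP [0.5274 0.0943 0.2109] d cm [ 1.76 21.94 -9.06] rot [ 0.014 -0.132 -0.006]
```

Call:
apply_moves:
  deltas:
    - [255,0.2,2.8,0,0.007,-0.066,-0.003]
    - [255,0.2,2.8,0,0.007,-0.066,-0.003]
    - [255,0.2,2.8,0,0,0,0]
    - [255,0.2,2.8,0,0,0,0]
    - [255,0.2,2.8,-1,0,0,0]
    - [255,0.2,2.7,-1,0,0,0]
    - [255,0.2,2.7,-1.5,0,0,0]
    - [255,0.2,2.5,-2,0,0,0]
    - [255,0,0,-2,0,0,0]
    - [255,0,0,-1.5,0,0,0]

```text
time_s: 11.0
ee_pos: [0.5255, 0.0943, 0.2096]
eef_rot: [-3.14, -0.614, 0.064]
force: [0.2, 0.2, -1.2]
grip_width: 0.0283
grip_force: 30.0
```

Run:
```python
from plan import *
show(.35,.115)
import cv2
from h import proj
p,r=ctrl.get_obs()["ee_pos"],R.from_euler("xyz",ctrl.get_obs()["eef_rot"])
print("pred ring side",proj("side",p+r.apply(ring_t)),"tipball",proj("side",root+.07*u),"top ring",proj("top",p+r.apply(ring_t)),proj("top",root+.07*u))
s=ctrl.camera("side")["img"][:,:,::-1];w=ctrl.camera("wrist")["img"][:,:,::-1]
cv2.imwrite("pics/s3raw.png",s);cv2.imwrite("pics/w3raw.png",w)
cv2.imwrite("pics/p3.png",np.hstack([cv2.resize(s[150:300,110:240],None,fx=3,fy=3,interpolation=cv2.INTER_CUBIC),cv2.resize(w[:300,150:410],(390,450))]))
```

```text
t 11.0 p [0.5255 0.0943 0.2096] q [ 0.12  0.02  2.01 -0.07  0.5   1.68] tx [0.816 0.052 0.576] tz [ 0.575  0.038 -0.818]
ring now [0.5638 0.0967 0.2797] target TCP [0.5274 0.0943 0.2109] d cm [0.18 0.   0.13] rot [-0.001 -0.007 -0.002]
pred ring side [[213.77227809 209.12273305]] tipball [[198.97591857 220.01519319]] top ring [[170.31562065 181.89886264]] [[173.71841642 166.84126943]]
```

View pics/p3.png

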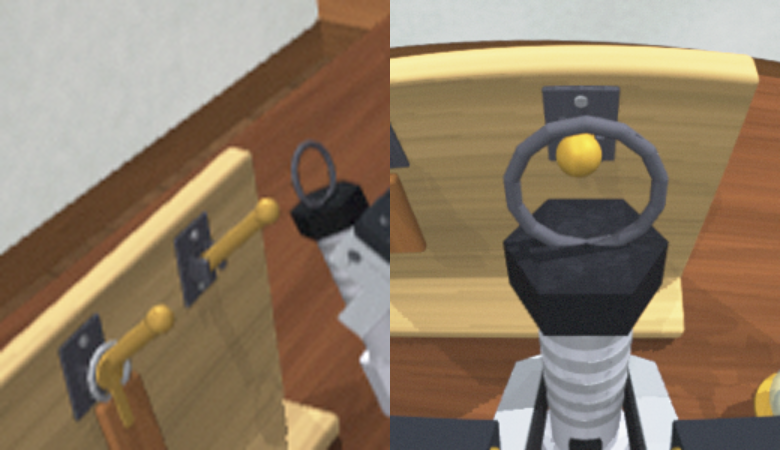

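Call:
apply_moves:
  deltas:
    - [255,0.3,0.2,-0.1,0,0,0]
    - [255,0.7,0.04,-0.7,0,0,0]
    - [255,0.7,0.04,-0.7,0,0,0]
    - [255,0.7,0.04,-0.7,0,0,0]
    - [255,0.7,0.04,-0.7,0,0,0]
    - [255,0.7,0.04,-0.7,0,0,0]
    - [255,0,0,0,0,0,0]

```text
time_s: 11.8
ee_pos: [0.5645, 0.0974, 0.173]
eef_rot: [-3.14, -0.613, 0.062]
force: [0.0, -0.3, -1.8]
grip_width: 0.0285
grip_force: 30.0
```

Run:
```python
from plan import *
show(.35,.03)
import cv2
s=ctrl.camera("side")["img"][:,:,::-1];w=ctrl.camera("wrist")["img"][:,:,::-1]
cv2.imwrite("pics/p4.png",np.hstack([cv2.resize(s[150:300,110:240],None,fx=3,fy=3,interpolation=cv2.INTER_CUBIC),cv2.resize(w[:300,150:410],(390,450))]))
```

```text
t 11.8 p [0.5645 0.0974 0.173 ] q [ 0.12  0.16  1.95 -0.08  0.42  1.69] tx [0.817 0.051 0.575] tz [ 0.574  0.037 -0.818]
ring now [0.6028 0.0997 0.2431] target TCP [0.5874 0.0981 0.1508] d cm [ 2.29  0.07 -2.22] rot [-0.001 -0.008  0.   ]
```

View pics/p4.png

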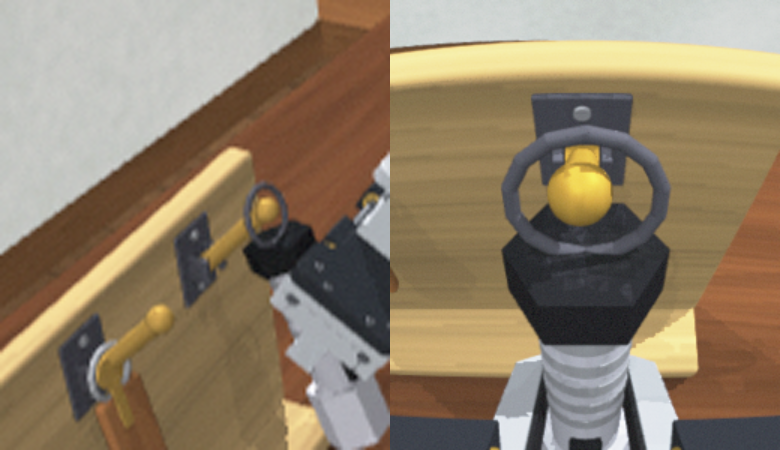

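Call:
apply_moves:
  deltas:
    - [255,0.6,0,-0.6,0,0,0]
    - [255,0.6,0,-0.6,0,0,0]
    - [255,0.6,0,-0.6,0,0,0]
    - [255,0.5,0,-0.5,0,0,0]
    - [255,0,0,0,0,0,0]

```text
time_s: 12.4
ee_pos: [0.5874, 0.0974, 0.1503]
eef_rot: [-3.14, -0.613, 0.062]
force: [-0.6, -0.7, -1.4]
grip_width: 0.0286
grip_force: 30.0
```

```bash
python3 -c "
from plan import *
show(.2,.028,.004);show(.12,.028,.004)"
```

```text
t 12.4 p [0.5874 0.0974 0.1503] q [ 0.11  0.25  1.91 -0.08  0.37  1.69] tx [0.816 0.051 0.576] tz [ 0.574  0.037 -0.818]
ring now [0.6257 0.0997 0.2205] target TCP [0.5997 0.0989 0.1405] d cm [ 1.23  0.15 -0.98] rot [ 0.009 -0.157 -0.   ]
t 12.4 p [0.5874 0.0974 0.1503] q [ 0.11  0.25  1.91 -0.08  0.37  1.69] tx [0.816 0.051 0.576] tz [ 0.574  0.037 -0.818]
ring now [0.6257 0.0997 0.2205] target TCP [0.6058 0.0992 0.1386] d cm [ 1.84  0.19 -1.17] rot [ 0.014 -0.237 -0.   ]
```

Call:
apply_moves:
  deltas:
    - [255,0.5,0,-0.3,0.004,-0.06,0]
    - [255,0.5,0,-0.3,0.004,-0.06,0]
    - [255,0.4,0,-0.3,0.004,-0.06,0]
    - [255,0,0,-0.1,0,0,0]
    - [255,0,0,0,0,0,0]

```text
time_s: 12.9
ee_pos: [0.6011, 0.0974, 0.1414]
eef_rot: [-3.139, -0.793, 0.061]
force: [-0.5, -0.2, -1.5]
grip_width: 0.0289
grip_force: 30.0
```

```bash
python3 -c "
from plan import *
show(.18,.028,.004)"
```

```text
t 12.9 p [0.6011 0.0974 0.1414] q [ 0.11  0.27  1.99 -0.38  0.1   1.99] tx [0.7   0.043 0.713] tz [ 0.711  0.046 -0.701]
ring now [0.6263 0.0988 0.2173] target TCP [0.6012 0.099  0.14  ] d cm [ 0.01  0.16 -0.14] rot [-0.002  0.002 -0.   ]
```

Call:
apply_moves:
  deltas:
    - [255,0,0,-0.2,0,0,0]
    - [255,0,0,-0.2,0,0,0]
    - [255,0,0,0,0,0,0]

```text
time_s: 13.2
ee_pos: [0.6014, 0.0975, 0.1376]
eef_rot: [-3.139, -0.795, 0.061]
force: [0.2, -0.1, -1.0]
grip_width: 0.0287
grip_force: 30.0
```

Call:
apply_moves:
  deltas:
    - [255,0,0,-0.2,0,0,0]
    - [255,0,0,-0.1,0,0,0]
    - [255,0,0,0,0,0,0]

```text
time_s: 13.5
ee_pos: [0.6022, 0.0977, 0.1359]
eef_rot: [-3.138, -0.798, 0.061]
force: [-0.2, -0.1, 6.8]
grip_width: 0.0283
grip_force: 30.0
```

Call:
apply_moves:
  deltas:
    - [255,0,0,0.1,0,0,0]
    - [190,0,0,0,0,0,0]
    - [150,0,0,0,0,0,0]
    - [100,0,0,0,0,0,0]
    - [0,0,0,0,0,0,0]
    - [0,0,0,0,0,0,0]
    - [0,0,0,0,0,0,0]
    - [0,0,0,0,0,0,0]

```text
time_s: 14.3
ee_pos: [0.6011, 0.0974, 0.1353]
eef_rot: [-3.139, -0.795, 0.061]
force: [0.5, 0.6, -0.4]
grip_width: 0.0728
grip_force: 0.0
```

Run:
```python
from plan import *
st()
import cv2
s=ctrl.camera("side")["img"][:,:,::-1];w=ctrl.camera("wrist")["img"][:,:,::-1]
cv2.imwrite("pics/p5.png",np.hstack([cv2.resize(s[150:300,110:240],None,fx=3,fy=3,interpolation=cv2.INTER_CUBIC),cv2.resize(w[:300,150:410],(390,450))]))
```

```text
t 14.3 p [0.6011 0.0974 0.1353] q [ 0.11  0.28  1.99 -0.46  0.08  2.06] tx [0.699 0.043 0.714] tz [ 0.712  0.047 -0.7  ]
```

View pics/p5.png

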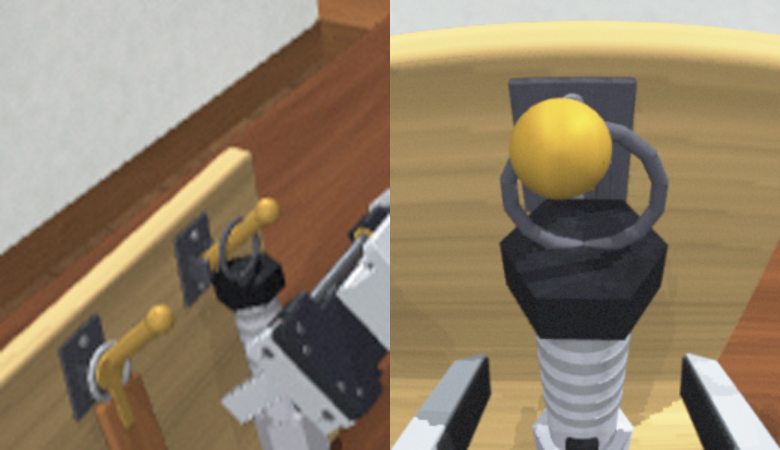

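Call:
apply_moves:
  deltas:
    - [0,0,0,0,0,0,0]
    - [0,0,0,0,0,0,0]
    - [0,-0.5,0,0.2,0,0,0]
    - [0,-1,0,0.3,0,0,0]
    - [0,-1.5,-0.1,0.5,0,0,0]
    - [0,-2,-0.1,0.7,0,0,0]
    - [0,-2,-0.1,0.7,0,0,0]
    - [0,-2,-0.1,1,0,0,0]
    - [0,-2,0,1,0,0,0]
    - [0,-2,0,1,0,0,0]

```text
time_s: 15.4
ee_pos: [0.4696, 0.0934, 0.1897]
eef_rot: [-3.139, -0.795, 0.061]
force: [0.4, 0.1, 1.0]
grip_width: 0.094
grip_force: 0.0
```

Call:
apply_moves:
  deltas:
    - [0,-2,0,1,0,0,0]
    - [0,-2,0,1,0,0,0]
    - [0,0,0,0,0,0,0]
    - [0,0,0,0,0,0,0]
    - [0,0,0,0,0,0,0]
    - [0,0,0,0,0,0,0]
    - [0,0,0,0,0,0,0]
    - [0,0,0,0,0,0,0]

```text
time_s: 16.2
ee_pos: [0.4313, 0.0934, 0.209]
eef_rot: [-3.139, -0.794, 0.061]
force: [-0.1, -0.0, 0.1]
grip_width: 0.0944
grip_force: 0.0
```

Run:
```python
from plan import *
st()
import cv2
s=ctrl.camera("side")["img"][:,:,::-1];w=ctrl.camera("wrist")["img"][:,:,::-1]
cv2.imwrite("pics/p6.png",np.hstack([cv2.resize(s[180:360,90:240],(400,480),interpolation=cv2.INTER_CUBIC),cv2.resize(w[:300,150:400],(400,480))]))
```

```text
t 16.2 p [0.4313 0.0934 0.209 ] q [ 0.17 -0.25  2.32 -0.27  0.29  1.91] tx [0.7   0.043 0.713] tz [ 0.712  0.046 -0.701]
```

View pics/p6.png

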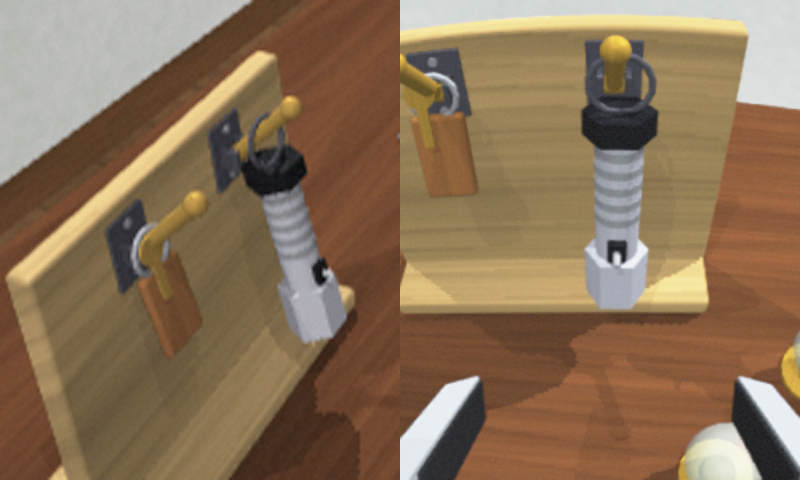

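```bash
python3 -c "
from plan import *
from h import proj
for s in(.016,.022,.028,.034,.04):print(s,((proj('side',root+s*u-[0,0,.008])[0]-[90,180])/.375).round(0),'peg pt',((proj('side',root+s*u)[0]-[90,180])/.375).round(0))"
```

```text
0.016 [250. 151.] peg pt [249. 142.]
0.022 [255. 147.] peg pt [253. 138.]
0.028 [259. 144.] peg pt [258. 134.]
0.034 [264. 140.] peg pt [262. 130.]
0.04 [268. 136.] peg pt [267. 127.]
```

```bash
python3 -c "
from station import ctrl
print(ctrl.hand_in())"
```

```text
the job is handed in; nothing more can be done
None
```

The brass peg is tipped out to its stop and the silver flashlight hangs free on it by its ring, about 35 mm up from the pivot of the 77.5 mm peg; the key tag still hangs on its own peg, and the arm went nowhere near the doorknob or bike light. The job is handed in at about 16 s; no verdict came back.

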